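# Fish the dropped weight out of the instrument gap

### The arm

A 7-joint arm with a two-finger parallel gripper is mounted at the origin on a cart in front of the work surface, level with it; the furniture and walls round the work are solid. World frame = base frame: x ahead of the robot, y to its left, z up, the work surface at z = 0. Lengths are in mm, angles in degrees, forces in N, time in s.
With the tool pointing down it reaches from about 425 to 1025 mm from the base axis. Payload 9.4 kg.
Tool frame: the origin (TCP) lies at the centre of the arm's flange, where the gripper is bolted on; the fingertips stand 173 mm ahead of it and the grasp point (between the pads) lies 155 mm ahead of it (hold_point_z is the distance from the TCP to the grasp point, in mm); z points along the fingers, y is the line along which they close (so a half turn about z gives the same grasp; the last joint's range is limited). The gripper opens to 85 mm and grips with 20 to 120 N. Pads are 22 mm wide; open, the fingers measure 114 mm over their backs; the gripper's body (76 mm by 85 mm) begins 54 mm behind the grasp point. The pads swing forward as they close: fully open they stand 13 mm farther back than shut.
Start: joints at [62.011, 34.337, -0.143, 91.639, 0.103, 54.024, -4.572], TCP at [290.186, -664.392, 404.675] pointing down, gripper open.
Joint ranges: [-147.43, 147.43], [-19.82, 112.94], [-74.19, 73.91], [6.32, 146.72], [-59.91, 239.91], [6.04, 106.73], [-150.56, 150.56]. Speed limits (degrees/s): [127.2, 127.2, 172.46, 172.46, 180, 180, 180].

### API

Orientations are given as a 3x3 rotation matrix whose columns are the frame's x, y, z axes.
In Python, from bench import read_state, get_image, sign_off, hold_point_z gives the robot as it stands.
- The arm moves only by the shell command python3 -m pendant 'ROWS'. ROWS is JSON, a list of rows, each an object of numbers: "grip": the opening, from 0 (shut) to 1 (fully open); "dx", "dy", "dz": the shift along the tool's x, y, z in mm; "wx", "wy", "wz": the turn, a rotation vector about the tool's x, y, z in degrees. A call has 1 to 8 rows; each row shifts and turns the commanded pose from where the row before left it, along the tool's axes as they then stand; what a row does not reach is not made up. A row lasts 1/12 s, in which the tool goes at most 41.7 mm and 7.16 degrees, less where a joint would pass 70% of its speed; a pose out of reach is approached as far as the arm can. A call is refused whole if a number of a shift passes 41.7 or a number of a turn 7.16, either way. A call with a gripper value outside its range is refused whole. The fingers move at their own pace and stop on an object; the grip force is fixed at half the most. Time passes only in rows, so rows that do not move let the fingers close. It gives the time, the measured TCP pose, the force, the opening and the grip force at its end, in the units of the state.
- read_state(): the state, without advancing time (a new reading comes with each control period).
- get_image(name): name is "scene" or "top" or "wrist"; returns a dict with "image" (400x640x3 uint8, red, green, blue), "range_z" (400x640 float32, mm along the optical axis (not along the pixel's ray), 0 where there is no reading), "K" (3x3 intrinsics, pixels), "xyz" and "rotation" of the camera in the world. Camera axes: x right, y up, looking along -z (the intrinsics and any distortion apply to the point x, -y, -z); pixel columns grow to the right and rows downward; lengths in mm; the calibration is good to about 2 mm. A picture is of the moment at which its call begins.
- sign_off(): hands the job in; it is judged then, once.
The state is a dict: "time_s": time; "joint_pos": joint angles; "dq": joint speeds; "effort": joint torques, N m; "tcp_pos": TCP position; "eef_rot": TCP orientation; "force": force on the tool from outside, world axes, zero at the start; "torque": the same for the moment, N m; "gripper_width": finger opening in mm; "finger_force": force on a finger pad.
Only numpy, scipy, OpenCV 4.12 (cv2) and the standard library are available. Lean on these libraries where they do the work, as an engineer would, in place of code of your own. Each camera call takes 0.05 s, during which the arm holds its last target. There are 200 camera calls.

### The job

The brass weight has slipped to the back of the narrow channel between the two controller housings. Pick up the orange-handled hook, work its bent end in behind the weight by feel, gently, never pressing on the housings, the plate at the back or the weight with more than about 1 kg of force (10 N), and draw the weight out, still standing, until all of it is in front of the housings; then lay the hook back down flat on the bench, its handle more than 20 cm away from the weight and the channel mouth. Touch the weight with nothing but the hook, and leave the two bottles and the grey tin where they stand.

Things in the scene. Friction and masses are not known exactly. Their poses are not given: they have to be found in the camera images.
- unit: Fixed twin controller: two grey housings, each 60 wide, 84 deep, 127 high, with a channel 62 mm wide between them, open above and in front. Origin: bench level, middle of the channel mouth in the plane of the front faces; x into the channel, y left, z up. The walls are at y = +31 and -31 mm; a rigid upright plate 85 mm high closes the channel, its front face at x = 68 mm.
- weight: Brass weight, about 0.2 kg: cylinder 30 across, 28 high, with a knob 16 across on top, 40 mm high in all. Origin: centre of its underside, z up. Starts in the left half of the channel, 1 to 3 mm in front of the back plate: too little room for the hook's end, which must be wedged in between the round weight and the plate from the right.
- hook: Telescopic hook, 0.15 kg, lying flat. Origin: centre of the underside of its orange block handle, 85 long (x), 14 wide (y), 28 mm high; z up. A stiffly sliding rod 5 mm thick sticks out along +x, axis 10 mm above the underside, and bends square to the left (+y), ending at y = 24 mm, the last 14 mm 4 mm thick, flush at the far side. The bend's axis is at an unmeasured x of 130 to 157 mm: feel.
- dropper_bottle: Small white dropper bottle with a red cap, 32 mm across, 54 mm high, standing at the right in front of the housings. Origin: centre of its underside. To be left alone.
- sample_bottle: White sample bottle with a blue cap, 62 mm across, 111 mm high, standing at the left in front of the housings. Origin: centre of its underside. To be left alone.
- grey_tin: Small tin with a grey label, 62 mm across, 76 mm high, standing further left. Origin: centre of its underside. To be left alone.
There are look-alikes about, which are no part of the job. There is more than one size of the unit; the job needs the larger.

How it is judged (in metres and radians):
On the way, in this order (a step that is already met when the one before it is completed fails the run):
1. the hook drags the weight forward inside the channel (contact force between hook and weight above 0.2 N and x of weight in the frame of unit between -0.01 and 0.035 m and angle between weight's own z axis and vertical below 0.2 rad), for 0.1 s.
2. the weight is drawn out of the channel, upright, wholly in front of the front faces (x of weight in the frame of unit below -0.015 m and angle between weight's own z axis and vertical below 0.1 rad), for 0.1 s.
At the end, for the whole second after the job is handed in: The weight stands upright and still on the bench, its centre 15 mm or more in front of the housings. The hook lies flat, released and still on the bench, the middle of its handle over 0.2 m from the weight and from the channel mouth, touching neither weight nor unit (all of step 2 and height (world z) of weight between -0.005 and 0.005 m and linear speed of each of weight, hook below 0.02 m/s and height (world z) of hook between -0.006 and 0.006 m and angle between hook's own z axis and vertical below 0.1 rad and contact force between hook and weight below 0.1 N and contact force between hook and unit below 0.1 N and horizontal distance between hook and weight above 0.2 m and horizontal distance between hook and unit above 0.2 m).
It fails at once if the hook presses on the housings or the back plate with more than 10 N (contact force between hook and unit above 10 N).
It fails at once if the hook presses on the weight with more than 10 N (contact force between hook and weight above 10 N).
It fails at once if the gripper or arm touches the weight (contact force between any of the fingers, the arm and weight above 0.5 N).
It fails at once if the weight is tipped over (angle between weight's own z axis and vertical above 0.5 rad).
It fails at once if a bottle or the grey tin is moved more than 20 mm or tipped (distance of any of dropper_bottle, sample_bottle, grey_tin from where it was at the start of the episode above 0.015 m or angle between any of dropper_bottle, sample_bottle, grey_tin's own z axis and vertical above 0.3 rad).
It also fails if it takes over 64 s, if anything falls off the work surface, if the arm or the gripper's body presses on something with over 40 N, if the wrist force passes 120 N, or if a joint passes its speed limit or range.

## Working session

There is one attempt and no reset: what is moved stays moved. The work goes in short steps, Python scripts to look and compute and a shell command to move; the robot and the scene stay as the last step left them, time stands still between calls to the robot, and variables do not carry over. Pictures are saved under pics/ and viewed, at most 10 in all, crops included, and the job is handed in when it is done.

```bash
mkdir -p pics; ls; cat > h.py <<'E'
from bench import *
import numpy as np, cv2
def ray(im,u,v):
    K=np.array(im["K"]); R=np.array(im["rotation"]); 
    d=np.array([(u-K[0,2])/K[0,0],-(v-K[1,2])/K[1,1],-1.]); return np.array(im["xyz"]),R@d
def onz(im,u,v,z):
    o,d=ray(im,u,v); return o+d*(z-o[2])/d[2]
def pt(im,u,v):
    o,d=ray(im,u,v); return o+d*im["range_z"][int(v),int(u)]
def save(im,n): cv2.imwrite("pics/"+n,im["image"][:,:,::-1])
E
python3 - <<'E'
from h import *
a=get_image("top");b=get_image("scene")
cv2.imwrite("pics/a.png",np.vstack([a["image"][:,:,::-1]]));save(b,"b.png")
for i in(a,b):print(i["xyz"],np.round(i["rotation"],3),i["K"],[k for k in i])
s=read_state();print(s,hold_point_z)
E
```

```text
pics
[3.12807584e+02 2.38628705e-01 1.11219366e+03] [[-0.12   0.968 -0.221]
 [-0.993 -0.117  0.028]
 [ 0.002  0.223  0.975]] [[418.52275885   0.         322.36567628]
 [  0.         418.52275885 201.85448256]
 [  0.           0.           1.        ]] ['image', 'range_z', 'K', 'xyz', 'rotation']
[-290.16117955  383.14433653  708.55665211] [[-0.436  0.536 -0.723]
 [-0.9   -0.261  0.349]
 [-0.001  0.803  0.596]] [[493.11884126   0.         327.42836362]
 [  0.         493.11884126 196.34374685]
 [  0.           0.           1.        ]] ['image', 'range_z', 'K', 'xyz', 'rotation']
{'time_s': 0.1, 'joint_pos': array([62.0120982 , 34.37936593, -0.14514997, 91.67289437,  0.10373914,
       54.02366745, -4.57336152]), 'dq': array([-0.00605248, -0.1667048 , -0.10425209, -0.14011439,  0.11552904,
       -0.03539793, -0.04872966]), 'effort': array([ 5.03545059e-03, -7.78001118e+01,  1.56990565e+00, -2.58627892e+01,
        1.26706419e-02,  5.49215081e-03, -3.18514469e-05]), 'tcp_pos': array([ 290.11787302, -664.25183455,  403.93197946]), 'eef_rot': array([[ 9.16394917e-01,  4.00274815e-01, -6.53903594e-04],
       [ 4.00275325e-01, -9.16394206e-01,  1.15052810e-03],
       [-1.38706043e-04, -1.31607957e-03, -9.99999124e-01]]), 'force': array([ 0.15068731,  0.47085937, -0.79937837]), 'torque': array([-0.02371441,  0.00825185, -0.03369703]), 'finger_force': 0.0, 'gripper_width': 85.32926913434117} 154.70000000000002
```

View pics/a.png

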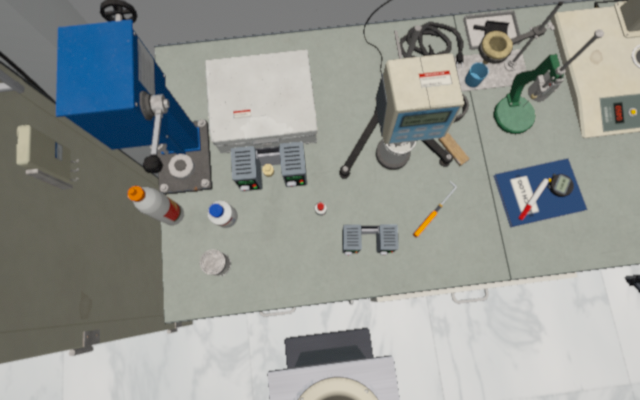

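View pics/b.png

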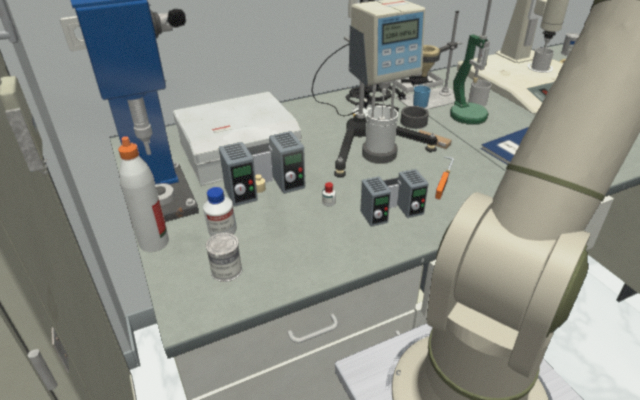

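The top view shows the larger unit at about (268,165) with the brass weight at (268,170). The orange hook runs from (418,235) to (455,183), and the smaller look-alike unit is at (370,238). The dropper bottle is at (321,208), the sample bottle at (220,212) and the tin at (214,262).

```bash
python3 - <<'E'
from h import *
a=get_image("top")
hsv=cv2.cvtColor(a["image"],cv2.COLOR_RGB2HSV)
m=cv2.inRange(hsv,(8,150,120),(25,255,255)); m[:, :380]=0; m[:,480:]=0
c=max(cv2.findContours(m,0,1)[0],key=cv2.contourArea);r=cv2.minAreaRect(c);print("handle",r)
for p in cv2.boxPoints(r):print(onz(a,*p,28).round(1))
print(onz(a,*r[0],28), pt(a,*r[0]))
print("tip",onz(a,455,183,10))
# cloud of unit tops
o=np.array(a["xyz"]);v,u=np.mgrid[100:230,200:330]
P=np.array([pt(a,x,y) for x,y in zip(u.ravel(),v.ravel())]).reshape(130,130,3)
t=(P[...,2]>112)&(P[...,2]<140)
n,l,st,ce=cv2.connectedComponentsWithStats(t.astype(np.uint8))
for i in range(1,n):
  if st[i,4]>150:
    q=P[l==i];print(st[i],q.mean(0).round(1),[x for x in cv2.minAreaRect(q[:,:2].astype(np.float32))]);print(cv2.boxPoints(cv2.minAreaRect(q[:,:2].astype(np.float32))).round(0).tolist())
for n,(x,y) in dict(w=(268,170),drop=(321,208),sam=(219,212),tin=(214,262)).items():print(n,pt(a,x,y).round(1))
cv2.imwrite("pics/c.png",cv2.resize(a["image"][130:280,190:470,::-1],None,fx=2.8,fy=2.8,interpolation=2))
E
```

```text
handle ((424.8809814453125, 223.32240295410156), (4.932650089263916, 31.88606071472168), 40.23636245727539)
[ 445.4 -255.3   28. ]
[ 503.  -320.4   28. ]
[ 493.3 -328.8   28. ]
[ 436.  -263.7   28. ]
[ 469.2268962  -291.82824289   28.        ] [ 469.25454285 -291.87986484   27.808372  ]
tip [ 572.07646792 -397.86791443   10.        ]
[   7    0  109   31 2455] [792.9 106.8 115. ] [(786.8035888671875, 101.10508728027344), (279.72784423828125, 83.73513793945312), 83.29570007324219]
[[729.0, -33.0], [812.0, -43.0], [845.0, 235.0], [762.0, 245.0]]
[ 79  41  27  36 810] [654.8  32.4 125.7] [(656.73095703125, 32.606632232666016), (60.064842224121094, 87.46218872070312), 88.62818145751953]
[[612.0, 4.0], [700.0, 2.0], [701.0, 62.0], [614.0, 64.0]]
[ 31  46  26  36 829] [657.6 153.2 125.5] [(659.5253295898438, 154.39117431640625), (60.753387451171875, 86.32259368896484), 88.97859954833984]
[[616.0, 125.0], [702.0, 123.0], [703.0, 184.0], [617.0, 186.0]]
w [661.7 103.2  36. ]
drop [537.1 -25.1  55.1]
sam [545.9 225.2 107.9]
tin [429.6 253.1  74.3]
```

View pics/c.png

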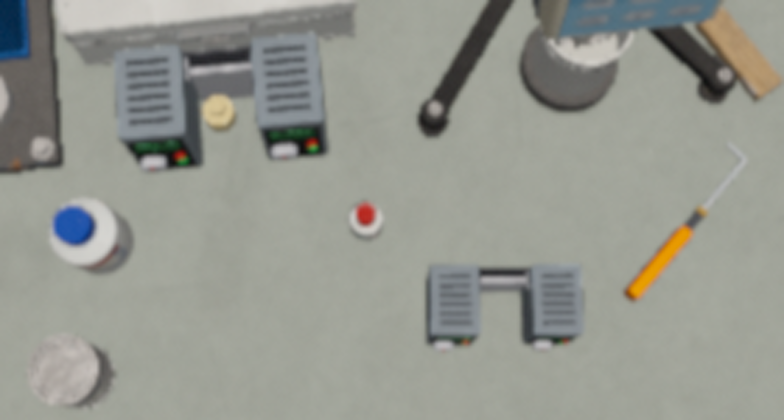

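The crop shows the hook handle running from (632,295) to (688,230), its bend at about (745,158) and its tip at (731,146). The weight's knob is at (219,110) in the channel. I can set out now.

```bash
cat >> h.py <<'E'
U0=np.array([616.,94.4]); UY=-1.3   # unit origin, yaw
def yawof(s): r=s["eef_rot"]; return np.degrees(np.arctan2(r[1][0],r[0][0]))
def to(x,y,z,yaw=None,xy=True):
    s=read_state(); R=np.array(s["eef_rot"]); d=R.T@(np.array([x,y,z])-s["tcp_pos"])
    print("shift",d.round(1),"yaw",yawof(s).round(1), "" if yaw is None else "wz %.1f"%-((yaw-yawof(s)+180)%360-180),"j7",s["joint_pos"][6].round(0))
E
python3 - <<'E'
from h import *
s=read_state();w=get_image("wrist");R=np.array(s["eef_rot"])
print((R.T@(w["xyz"]-s["tcp_pos"])).round(0),(R.T@w["rotation"]).round(2).tolist(),w["K"][0,0])
to(465,-287,300,-48.6)
a=get_image("top")
for n,p in dict(corner=(456.2,186.5),tip=(451.5,182)).items():
    q=onz(a,*p,10)[:2]-[469.2,-291.8];c,sn=np.cos(np.radians(-48.6)),np.sin(np.radians(-48.6));print(n,q@[c,sn],q@[-sn,c])
E
```

```text
[79. -1. 32.] [[0.0, 0.95, 0.31], [1.0, -0.0, 0.0], [0.0, 0.31, -0.95]] 349.6185263186771
shift [ 311.3 -275.6  104.4] yaw 23.6 wz 72.2 j7 -5.0
corner 141.9238233491089 -1.4740115113453527
tip 143.4762310228603 15.902231473125525
```

```bash
python3 -m pendant '[{"dx":31,"dy":-27,"grip":1},{"dx":31,"dy":-27},{"dx":31,"dy":-27},{"dx":31,"dy":-27},{"dx":31,"dy":-27},{"dx":31,"dy":-27},{"dx":31,"dy":-27},{"dx":31,"dy":-27}]' && python3 -m pendant '[{"wz":-7.1,"dz":8},{"wz":-7.1,"dz":8},{"wz":-7.1,"dz":8},{"wz":-7.1,"dz":8},{"wz":-7.1,"dz":8},{"wz":-7.1,"dz":8},{"wz":-7.1,"dz":8},{"wz":-7.1,"dz":8}]' && python3 -m pendant '[{"wz":-7.1},{"wz":-7.1},{"wz":-7.1},{"wz":-7.1},{"wz":-7.1},{"wz":-7.1},{"wz":-7.1},{"wz":-1}]'; python3 -c "
from h import *
to(465,-287,300,131.4)"
```

```text
shift [ 311.2 -275.7  104.4] yaw 23.6 wz -107.8 j7 -5.0validation failed for argument at $[0]...
```

```bash
python3 -m pendant '[{"grip":1,"dx":31,"dy":-27,"dz":0,"wx":0,"wy":0,"wz":0}]'; python3 -m pendant '[{"dx":31,"dy":-27}]';python3 -m pendant '[{"grip":1,"dx":31,"dy":-27}]'
```

```text
time_s: 0.33
tcp_pos: [302.8, -632.5, 404.1]
eef_rot: [[0.92, 0.392, -0.003], [0.392, -0.92, -0.004], [-0.005, 0.003, -1.0]]
force: [-0.3, -0.6, 0.2]
gripper_width: 85.4
finger_force: 0.0validation failed for argument at $[0]...
validation failed for argument at $[0]...
```

```bash
python3 -m pendant '[{"grip":1,"dx":31,"dy":-27,"dz":0,"wx":0,"wy":0,"wz":0},{"grip":1,"dx":31,"dy":-27,"dz":0,"wx":0,"wy":0,"wz":0},{"grip":1,"dx":31,"dy":-27,"dz":0,"wx":0,"wy":0,"wz":0},{"grip":1,"dx":31,"dy":-27,"dz":0,"wx":0,"wy":0,"wz":0},{"grip":1,"dx":31,"dy":-27,"dz":0,"wx":0,"wy":0,"wz":0},{"grip":1,"dx":31,"dy":-27,"dz":0,"wx":0,"wy":0,"wz":0},{"grip":1,"dx":31,"dy":-27,"dz":0,"wx":0,"wy":0,"wz":0},{"grip":1,"dx":31,"dy":-27,"dz":0,"wx":0,"wy":0,"wz":0}]' >/dev/null&& python3 -m pendant '[{"grip":1,"dx":0,"dy":0,"dz":8,"wx":0,"wy":0,"wz":-7.1},{"grip":1,"dx":0,"dy":0,"dz":8,"wx":0,"wy":0,"wz":-7.1},{"grip":1,"dx":0,"dy":0,"dz":8,"wx":0,"wy":0,"wz":-7.1},{"grip":1,"dx":0,"dy":0,"dz":8,"wx":0,"wy":0,"wz":-7.1},{"grip":1,"dx":0,"dy":0,"dz":8,"wx":0,"wy":0,"wz":-7.1},{"grip":1,"dx":0,"dy":0,"dz":8,"wx":0,"wy":0,"wz":-7.1},{"grip":1,"dx":0,"dy":0,"dz":8,"wx":0,"wy":0,"wz":-7.1},{"grip":1,"dx":0,"dy":0,"dz":8,"wx":0,"wy":0,"wz":-7.1}]' >/dev/null && python3 -m pendant '[{"grip":1,"dx":0,"dy":0,"dz":8,"wx":0,"wy":0,"wz":-7.1},{"grip":1,"dx":0,"dy":0,"dz":8,"wx":0,"wy":0,"wz":-7.1},{"grip":1,"dx":0,"dy":0,"dz":8,"wx":0,"wy":0,"wz":-7.1},{"grip":1,"dx":0,"dy":0,"dz":8,"wx":0,"wy":0,"wz":-7.1},{"grip":1,"dx":0,"dy":0,"dz":8,"wx":0,"wy":0,"wz":-7.1},{"grip":1,"dx":0,"dy":0,"dz":0,"wx":0,"wy":0,"wz":-7.1},{"grip":1,"dx":0,"dy":0,"dz":0,"wx":0,"wy":0,"wz":-7.1},{"grip":1,"dx":0,"dy":0,"dz":0,"wx":0,"wy":0,"wz":-1}]'; python3 -c "
from h import *
to(465,-287,300,131.4)"
```

```text
time_s: 2.33
tcp_pos: [448.5, -330.3, 300.4]
eef_rot: [[-0.661, 0.75, -0.0], [0.75, 0.661, 0.0], [0.0, 0.0, -1.0]]
force: [1.1, -0.5, 0.1]
gripper_width: 85.2
finger_force: 0.0
shift [21.5 41.   0.4] yaw 131.4 wz -0.0 j7 44.0
```

```bash
python3 -m pendant '[{"grip":1,"dx":11,"dy":20,"dz":5,"wx":0,"wy":0,"wz":0},{"grip":1,"dx":11,"dy":20,"dz":5,"wx":0,"wy":0,"wz":0},{"grip":1,"dx":0,"dy":0,"dz":0,"wx":0,"wy":0,"wz":0},{"grip":1,"dx":0,"dy":0,"dz":0,"wx":0,"wy":0,"wz":0}]'; python3 - <<'E'
from h import *
w=get_image("wrist");save(w,"w1.png")
hsv=cv2.cvtColor(w["image"],cv2.COLOR_RGB2HSV)
m=cv2.inRange(hsv,(8,150,120),(25,255,255))
c=max(cv2.findContours(m,0,1)[0],key=cv2.contourArea);r=cv2.minAreaRect(c);print(r)
for p in cv2.boxPoints(r):print(p.round(0),onz(w,*p,28).round(1),pt(w,*np.clip(p,0,399)).round(1))
print(onz(w,*r[0],28),pt(w,*r[0]))
E
```

```text
time_s: 2.67
tcp_pos: [464.8, -286.0, 290.7]
eef_rot: [[-0.657, 0.754, -0.0], [0.754, 0.657, 0.0], [0.0, 0.0, -1.0]]
force: [1.0, -0.0, -0.6]
gripper_width: 85.4
finger_force: 0.0
((320.9999694824219, 204.99996948242188), (109.99998474121094, 17.999996185302734), 90.0)
[312. 150.] [ 436.5 -263.6   28. ] [ 4.394e+02 -2.683e+02 -4.000e-01]
[330. 150.] [ 445.5 -255.7   28. ] [ 446.3 -256.5   22.4]
[330. 260.] [ 500.  -317.3   28. ] [ 500.3 -317.7   27.2]
[312. 260.] [ 490.  -326.1   28. ] [ 4.994e+02 -3.384e+02 -2.000e-01]
[ 466.60330387 -289.1181909    28.        ] [ 466.63417539 -289.15446152   27.86852042]
```

View pics/w1.png

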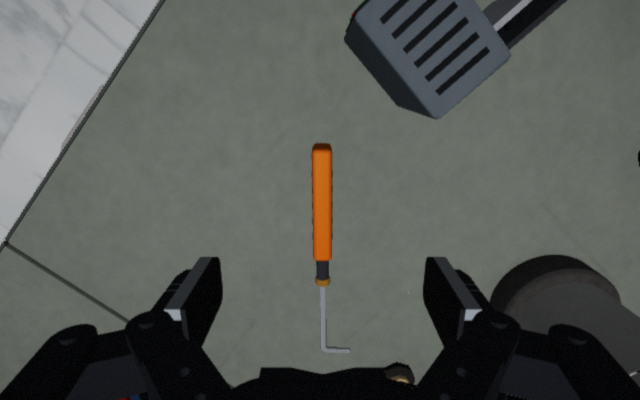

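The wrist view shows the hook straight below the fingers. The handle spans rows 143–260 at column 321, the bend is at (322,350) and the tip at (349,350). Nothing is in the fingers' way, so I'll descend and grip.

```bash
python3 - <<'E'
from h import *
w=get_image("wrist");s=read_state();R=np.array(s["eef_rot"])
for p in((322,350),(349,350)):
    d=R.T@(onz(w,*p,10)-s["tcp_pos"]);print(-d[0],d[1])
E
python3 -m pendant '[{"grip":1,"dx":5,"dy":-1,"dz":25,"wx":0,"wy":0,"wz":0},{"grip":1,"dx":0,"dy":0,"dz":25,"wx":0,"wy":0,"wz":0},{"grip":1,"dx":0,"dy":0,"dz":25,"wx":0,"wy":0,"wz":0},{"grip":1,"dx":0,"dy":0,"dz":20,"wx":0,"wy":0,"wz":0},{"grip":1,"dx":0,"dy":0,"dz":10,"wx":0,"wy":0,"wz":0},{"grip":1,"dx":0,"dy":0,"dz":6,"wx":0,"wy":0,"wz":0},{"grip":1,"dx":0,"dy":0,"dz":0,"wx":0,"wy":0,"wz":0},{"grip":1,"dx":0,"dy":0,"dz":0,"wx":0,"wy":0,"wz":0}]'; for i in 1 2; do python3 -m pendant '[{"grip":0,"dx":0,"dy":0,"dz":0,"wx":0,"wy":0,"wz":0},{"grip":0,"dx":0,"dy":0,"dz":0,"wx":0,"wy":0,"wz":0},{"grip":0,"dx":0,"dy":0,"dz":0,"wx":0,"wy":0,"wz":0},{"grip":0,"dx":0,"dy":0,"dz":0,"wx":0,"wy":0,"wz":0},{"grip":0,"dx":0,"dy":0,"dz":0,"wx":0,"wy":0,"wz":0}]';done
```

```text
144.55055277811914 0.6258466452937409
144.50907330184873 24.236321309343587
time_s: 3.43
tcp_pos: [460.4, -284.4, 180.2]
eef_rot: [[-0.657, 0.754, 0.0], [0.754, 0.657, -0.0], [-0.001, -0.0, -1.0]]
force: [0.5, -0.1, 0.5]
gripper_width: 85.4
finger_force: 0.0
time_s: 3.85
tcp_pos: [460.2, -284.2, 180.0]
eef_rot: [[-0.657, 0.754, 0.001], [0.754, 0.657, -0.0], [-0.001, 0.0, -1.0]]
force: [-0.3, 0.9, -0.1]
gripper_width: 25.5
finger_force: 0.0
time_s: 4.27
tcp_pos: [460.4, -284.0, 180.1]
eef_rot: [[-0.657, 0.753, 0.001], [0.753, 0.657, -0.0], [-0.001, 0.0, -1.0]]
force: [-1.1, 0.9, 5.1]
gripper_width: 12.6
finger_force: 59.0
```

```bash
python3 -m pendant '[{"grip":0,"dx":0,"dy":0,"dz":-10,"wx":0,"wy":0,"wz":0},{"grip":0,"dx":0,"dy":0,"dz":-25,"wx":0,"wy":0,"wz":0},{"grip":0,"dx":0,"dy":0,"dz":-25,"wx":0,"wy":0,"wz":0},{"grip":0,"dx":0,"dy":0,"dz":-25,"wx":0,"wy":0,"wz":0},{"grip":0,"dx":0,"dy":0,"dz":-25,"wx":0,"wy":0,"wz":0},{"grip":0,"dx":0,"dy":0,"dz":0,"wx":0,"wy":0,"wz":-6},{"grip":0,"dx":0,"dy":0,"dz":0,"wx":0,"wy":0,"wz":-6},{"grip":0,"dx":0,"dy":0,"dz":0,"wx":0,"wy":0,"wz":-6}]'; python3 -m pendant '[{"grip":0,"dx":0,"dy":0,"dz":0,"wx":0,"wy":0,"wz":-6},{"grip":0,"dx":0,"dy":0,"dz":0,"wx":0,"wy":0,"wz":-6},{"grip":0,"dx":0,"dy":0,"dz":0,"wx":0,"wy":0,"wz":-6},{"grip":0,"dx":0,"dy":0,"dz":0,"wx":0,"wy":0,"wz":-6},{"grip":0,"dx":0,"dy":0,"dz":0,"wx":0,"wy":0,"wz":-5.6}]';python3 -c "
from h import *
to(446.4,71.2,290,178.7)"
```

```text
time_s: 4.93
tcp_pos: [459.9, -284.1, 290.9]
eef_rot: [[-0.86, 0.509, 0.001], [0.509, 0.86, -0.001], [-0.001, -0.001, -1.0]]
force: [-0.8, -0.8, -1.9]
gripper_width: 12.8
finger_force: 58.5
time_s: 5.35
tcp_pos: [459.8, -284.1, 290.2]
eef_rot: [[-1.0, 0.018, -0.001], [0.018, 1.0, -0.0], [0.001, -0.0, -1.0]]
force: [-0.1, -0.6, -1.0]
gripper_width: 12.7
finger_force: 58.5
shift [1.97e+01 3.55e+02 1.00e-01] yaw 179.0 wz 0.3 j7 74.0
```

```bash
python3 -m pendant '[{"grip":0,"dx":2,"dy":40,"dz":0,"wx":0,"wy":0,"wz":0.3},{"grip":0,"dx":2,"dy":40,"dz":0,"wx":0,"wy":0,"wz":0},{"grip":0,"dx":2,"dy":40,"dz":0,"wx":0,"wy":0,"wz":0},{"grip":0,"dx":2,"dy":40,"dz":0,"wx":0,"wy":0,"wz":0},{"grip":0,"dx":2,"dy":40,"dz":0,"wx":0,"wy":0,"wz":0},{"grip":0,"dx":2,"dy":40,"dz":0,"wx":0,"wy":0,"wz":0},{"grip":0,"dx":2,"dy":40,"dz":0,"wx":0,"wy":0,"wz":0},{"grip":0,"dx":2,"dy":40,"dz":0,"wx":0,"wy":0,"wz":0}]'; python3 -m pendant '[{"grip":0,"dx":4,"dy":30,"dz":30,"wx":0,"wy":0,"wz":0},{"grip":0,"dx":0,"dy":5,"dz":30,"wx":0,"wy":0,"wz":0},{"grip":0,"dx":0,"dy":0,"dz":25,"wx":0,"wy":0,"wz":0},{"grip":0,"dx":0,"dy":0,"dz":20,"wx":0,"wy":0,"wz":0},{"grip":0,"dx":0,"dy":0,"dz":0,"wx":0,"wy":0,"wz":0},{"grip":0,"dx":0,"dy":0,"dz":0,"wx":0,"wy":0,"wz":0},{"grip":0,"dx":0,"dy":0,"dz":0,"wx":0,"wy":0,"wz":0}]';python3 - <<'E'
from h import *
to(446.4,71.2,183,178.7)
a=get_image("top")
cv2.imwrite("pics/d.png",cv2.resize(a["image"][135:235,210:330,::-1],None,fx=6,fy=6,interpolation=2))
E
```

```text
time_s: 6.02
tcp_pos: [452.4, 37.9, 290.2]
eef_rot: [[-1.0, 0.028, 0.0], [0.028, 1.0, -0.001], [-0.0, -0.001, -1.0]]
force: [1.3, -1.0, -1.6]
gripper_width: 13.1
finger_force: 58.8
time_s: 6.6
tcp_pos: [450.2, 70.8, 186.3]
eef_rot: [[-1.0, 0.028, 0.001], [0.028, 1.0, -0.0], [-0.001, -0.0, -1.0]]
force: [0.1, -0.2, -1.2]
gripper_width: 12.7
finger_force: 59.0
shift [3.8 0.3 3.3] yaw 178.4 wz -0.3 j7 9.0
```

View pics/d.png

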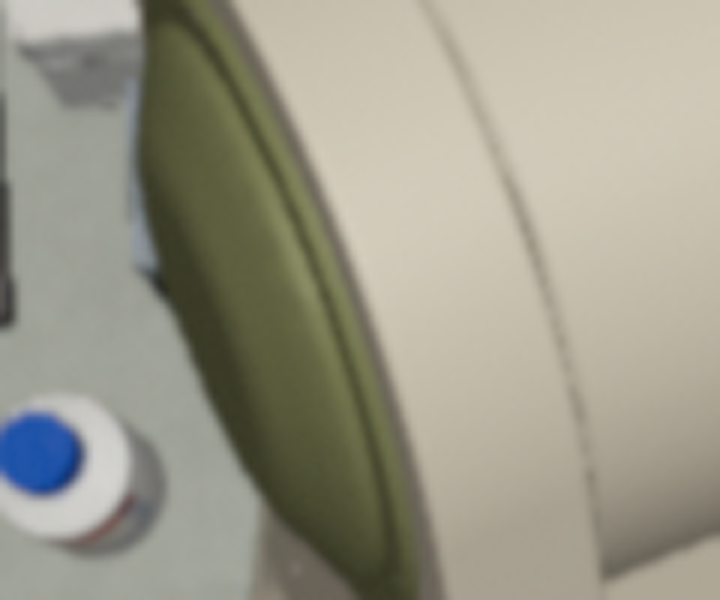

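The arm blocks the top view, and only the bottle shows. I'll try the scene and wrist cameras.

```bash
python3 - <<'E'
from h import *
a=get_image("scene");w=get_image("wrist")
A=cv2.resize(a["image"][110:260,190:350,::-1],None,fx=3.7,fy=3.7,interpolation=2)
B=cv2.resize(w["image"][:,:,::-1],(400,250))[:, :200]
cv2.imwrite("pics/e.png",A);save(w,"e2.png")
E
```

```text
(no output)
```

View pics/e.png

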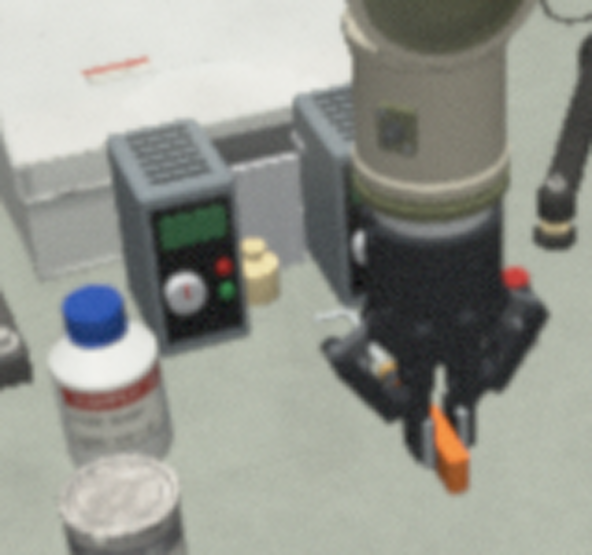

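View pics/e2.png

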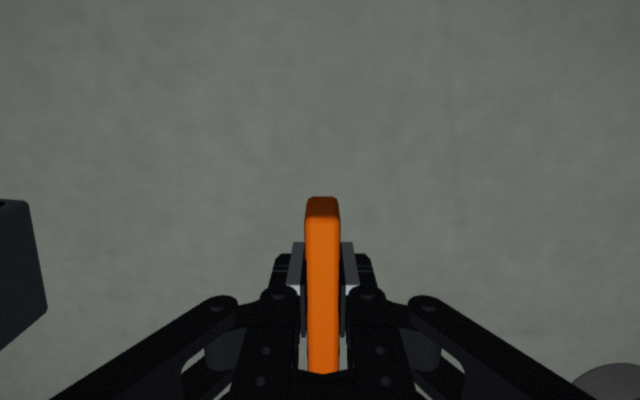

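The scene crop shows the hook's tip at (317,316) and its bend at about (355,322). The weight's knob top is at (254,243) and the left housing's inner front foot at (247,332). The wrist view shows the handle held square at column 322.

```bash
python3 - <<'E'
from h import *
a=get_image("scene");s=read_state();print(s["tcp_pos"],s["force"],yawof(s))
c,n=np.cos(np.radians(UY)),np.sin(np.radians(UY))
def u(p): d=p[:2]-U0; return (d@[c,n]).round(1),(d@[-n,c]).round(1)
hz=s["tcp_pos"][2]-180.1+10
for k,(x,y,z) in dict(tip=(317,316,hz),bend=(355,322,hz),knob=(254,243,40),wbaseR=(276,290,14),foot=(247,332,0),topcorner=(240,185,127),topleft=(150,203,127)).items():
    X,Y=190+(x+.5)/3.7-.5,110+(y+.5)/3.7-.5; p=onz(a,X,Y,z);print(k,p.round(1),u(p),pt(a,X,Y).round(1),u(pt(a,X,Y)))
print(u(s["tcp_pos"]))
E
```

```text
[450.35899054  70.17971481 186.40669415] [-0.26227636  0.56636658 -1.65132955] 178.31370118822298
tip [608.   85.9  16.3] (np.float64(-7.8), np.float64(-8.7)) [603.7  87.3  19.6] (np.float64(-12.2), np.float64(-7.4))
bend [591.4  66.4  16.3] (np.float64(-24.0), np.float64(-28.5)) [588.9  67.3  18.3] (np.float64(-26.5), np.float64(-27.7))
knob [670.4 104.2  40. ] (np.float64(54.2), np.float64(11.0)) [668.6 104.7  41.3] (np.float64(52.3), np.float64(11.5))
wbaseR [649.6  98.7  14. ] (np.float64(33.4), np.float64(5.0)) [659.1  95.8   7. ] (np.float64(43.0), np.float64(2.4))
foot [632.7 125.8   0. ] (np.float64(15.9), np.float64(31.8)) [617.6 130.   11.6] (np.float64(0.8), np.float64(35.6))
topcorner [607.3 127.4 127. ] (np.float64(-9.4), np.float64(32.8)) [-290.2  383.1  708.6] (np.float64(-912.5), np.float64(268.1))
topleft [611.7 181.3 127. ] (np.float64(-6.3), np.float64(86.8)) [617.8 179.9 123.1] (np.float64(-0.1), np.float64(85.5))
(np.float64(-165.0), np.float64(-28.0))
```

```bash
python3 -m pendant '[{"grip":0,"dx":0,"dy":1,"dz":4,"wx":0,"wy":0,"wz":-0.4},{"grip":0,"dx":-10,"dy":0,"dz":0,"wx":0,"wy":0,"wz":0},{"grip":0,"dx":-10,"dy":0,"dz":0,"wx":0,"wy":0,"wz":0},{"grip":0,"dx":-10,"dy":0,"dz":0,"wx":0,"wy":0,"wz":0},{"grip":0,"dx":-10,"dy":0,"dz":0,"wx":0,"wy":0,"wz":0},{"grip":0,"dx":0,"dy":0,"dz":0,"wx":0,"wy":0,"wz":0},{"grip":0,"dx":0,"dy":0,"dz":0,"wx":0,"wy":0,"wz":0}]'; cat > u.py <<'E'
from h import *
s=read_state();c,n=np.cos(np.radians(UY)),np.sin(np.radians(UY));d=s["tcp_pos"][:2]-U0
f=s["force"];print("unit tcp x %.1f y %.1f z %.1f yaw %.1f  F %.1f %.1f %.1f Tz %.2f w %.1f t %.2f"%(d@[c,n],d@[-n,c],s["tcp_pos"][2],yawof(s),*f,s["torque"][2],s["gripper_width"],s["time_s"]))
E
python3 u.py; for i in 1 2 3; do python3 -m pendant '[{"grip":0,"dx":-3,"dy":0,"dz":0,"wx":0,"wy":0,"wz":0},{"grip":0,"dx":-3,"dy":0,"dz":0,"wx":0,"wy":0,"wz":0},{"grip":0,"dx":0,"dy":0,"dz":0,"wx":0,"wy":0,"wz":0}]' >/dev/null; python3 u.py; done
```

```text
time_s: 7.38
tcp_pos: [490.1, 70.5, 181.3]
eef_rot: [[-1.0, 0.022, 0.0], [0.022, 1.0, 0.0], [-0.0, 0.0, -1.0]]
force: [-0.1, -0.9, -1.4]
gripper_width: 13.0
finger_force: 59.0
unit tcp x -125.3 y -26.8 z 181.3 yaw 178.7  F -0.1 -0.9 -1.4 Tz -0.03 w 13.0 t 7.38
unit tcp x -119.1 y -26.3 z 181.4 yaw 178.8  F 0.0 0.8 -1.8 Tz -0.00 w 12.7 t 7.63
unit tcp x -112.8 y -26.4 z 181.3 yaw 178.8  F -0.7 0.5 -1.1 Tz 0.02 w 13.2 t 7.88
unit tcp x -106.7 y -26.4 z 181.3 yaw 178.8  F 0.6 0.1 -1.7 Tz -0.02 w 12.9 t 8.13
```

```bash
for i in 1 2 3 4; do python3 -m pendant '[{"grip":0,"dx":-2,"dy":0,"dz":-0.3,"wx":0,"wy":0,"wz":0},{"grip":0,"dx":-2,"dy":0,"dz":0,"wx":0,"wy":0,"wz":0},{"grip":0,"dx":0,"dy":0,"dz":0,"wx":0,"wy":0,"wz":0}]' >/dev/null; python3 u.py; done
```

```text
unit tcp x -103.0 y -26.4 z 181.6 yaw 178.8  F -0.1 0.7 -1.9 Tz -0.00 w 12.8 t 8.38
unit tcp x -99.0 y -26.4 z 181.9 yaw 178.8  F 0.9 -0.1 -1.3 Tz -0.00 w 12.7 t 8.63
unit tcp x -94.9 y -26.4 z 182.2 yaw 178.8  F 0.8 0.0 -1.6 Tz -0.01 w 12.5 t 8.88
unit tcp x -91.0 y -26.4 z 182.5 yaw 178.8  F 1.1 -0.1 -1.4 Tz 0.02 w 12.6 t 9.13
```

```bash
for i in 1 2 3 4 5; do python3 -m pendant '[{"grip":0,"dx":-1,"dy":0,"dz":0,"wx":0,"wy":0,"wz":0},{"grip":0,"dx":0,"dy":0,"dz":0,"wx":0,"wy":0,"wz":0}]' >/dev/null; python3 u.py; done
```

```text
unit tcp x -90.2 y -26.3 z 182.5 yaw 178.8  F 0.3 0.0 -1.4 Tz -0.02 w 12.5 t 9.30
unit tcp x -89.2 y -26.3 z 182.5 yaw 178.8  F -0.3 -0.4 -1.4 Tz -0.04 w 13.0 t 9.47
unit tcp x -88.2 y -26.4 z 182.5 yaw 178.8  F 0.2 0.1 -1.4 Tz 0.04 w 12.9 t 9.63
unit tcp x -87.2 y -26.3 z 182.5 yaw 178.8  F -0.7 0.2 -0.1 Tz 0.00 w 12.7 t 9.80
unit tcp x -86.2 y -26.3 z 182.5 yaw 178.8  F -0.9 0.2 -1.8 Tz 0.05 w 12.5 t 9.97
```

```bash
for i in 1 2 3 4; do python3 -m pendant '[{"grip":0,"dx":-0.6,"dy":0,"dz":0,"wx":0,"wy":0,"wz":0},{"grip":0,"dx":0,"dy":0,"dz":0,"wx":0,"wy":0,"wz":0}]' >/dev/null; python3 u.py; done
```

```text
unit tcp x -85.7 y -26.3 z 182.5 yaw 178.8  F -0.2 -0.9 -0.9 Tz 0.02 w 12.7 t 10.13
unit tcp x -85.1 y -26.3 z 182.5 yaw 178.8  F -0.2 -0.1 -1.8 Tz -0.03 w 12.9 t 10.30
unit tcp x -84.6 y -26.4 z 182.5 yaw 178.8  F -0.9 0.6 -1.3 Tz 0.01 w 12.9 t 10.47
unit tcp x -84.4 y -26.4 z 182.4 yaw 178.8  F -2.6 1.1 -0.9 Tz -0.02 w 12.7 t 10.63
```

```bash
for i in 1 2 ; do python3 -m pendant '[{"grip":0,"dx":0,"dy":0,"dz":0,"wx":0,"wy":0,"wz":0}]' >/dev/null; python3 u.py; done; python3 -m pendant '[{"grip":0,"dx":-0.5,"dy":0,"dz":0,"wx":0,"wy":0,"wz":0},{"grip":0,"dx":0,"dy":0,"dz":0,"wx":0,"wy":0,"wz":0}]' >/dev/null; python3 u.py
```

```text
unit tcp x -84.4 y -26.4 z 182.4 yaw 178.8  F -3.6 -0.7 -1.0 Tz 0.04 w 12.7 t 10.72
unit tcp x -84.4 y -26.4 z 182.4 yaw 178.8  F -3.2 0.4 -1.3 Tz 0.07 w 12.8 t 10.80
unit tcp x -84.2 y -26.4 z 182.3 yaw 178.8  F -6.2 0.1 -0.4 Tz 0.04 w 12.7 t 10.97
```

```bash
python3 -m pendant '[{"grip":0,"dx":0.7,"dy":0,"dz":0,"wx":0,"wy":0,"wz":0},{"grip":0,"dx":0,"dy":0,"dz":0,"wx":0,"wy":0,"wz":0}]' >/dev/null; python3 u.py; for i in 1 2 3 4 5; do python3 -m pendant '[{"grip":0,"dx":0,"dy":0.8,"dz":0,"wx":0,"wy":0,"wz":0},{"grip":0,"dx":0,"dy":0,"dz":0,"wx":0,"wy":0,"wz":0}]' >/dev/null; python3 u.py; done
```

```text
unit tcp x -84.5 y -26.4 z 182.4 yaw 178.8  F -3.6 0.4 -0.9 Tz 0.01 w 12.7 t 11.13
unit tcp x -84.4 y -25.7 z 182.4 yaw 178.8  F -5.0 -0.8 -0.9 Tz -0.16 w 12.8 t 11.30
unit tcp x -84.4 y -25.1 z 182.4 yaw 178.7  F -4.8 -1.6 0.2 Tz -0.21 w 12.7 t 11.47
unit tcp x -84.4 y -24.4 z 182.4 yaw 178.7  F -5.0 -3.1 -0.9 Tz -0.30 w 12.5 t 11.63
unit tcp x -84.4 y -23.6 z 182.4 yaw 178.7  F -4.4 -2.5 -1.7 Tz -0.30 w 12.7 t 11.80
unit tcp x -84.4 y -22.8 z 182.4 yaw 178.7  F -4.7 -2.4 -1.1 Tz -0.27 w 12.8 t 11.97
```

```bash
python3 -m pendant '[{"grip":0,"dx":0.3,"dy":0,"dz":0,"wx":0,"wy":0,"wz":0},{"grip":0,"dx":0,"dy":0,"dz":0,"wx":0,"wy":0,"wz":0}]' >/dev/null; python3 u.py; for i in 1 2 3 4 5; do python3 -m pendant '[{"grip":0,"dx":0,"dy":0.8,"dz":0,"wx":0,"wy":0,"wz":0},{"grip":0,"dx":0,"dy":0,"dz":0,"wx":0,"wy":0,"wz":0}]' >/dev/null; python3 u.py; done
```

```text
unit tcp x -84.5 y -22.6 z 182.4 yaw 178.8  F -4.4 -2.2 -1.7 Tz -0.31 w 12.7 t 12.13
unit tcp x -84.6 y -21.5 z 182.5 yaw 178.8  F -4.2 -2.4 -2.3 Tz -0.27 w 12.8 t 12.30
unit tcp x -84.5 y -20.6 z 182.5 yaw 178.8  F -3.9 -2.3 -0.7 Tz -0.25 w 12.9 t 12.47
unit tcp x -84.6 y -19.8 z 182.5 yaw 178.8  F -4.4 -3.1 -1.8 Tz -0.32 w 12.9 t 12.63
unit tcp x -84.6 y -19.0 z 182.5 yaw 178.8  F -4.7 -1.5 -2.7 Tz -0.27 w 12.9 t 12.80
unit tcp x -84.5 y -18.2 z 182.5 yaw 178.8  F -4.2 -1.5 -1.8 Tz -0.30 w 12.7 t 12.97
```

```bash
python3 -m pendant '[{"grip":0,"dx":0.8,"dy":0,"dz":0,"wx":0,"wy":0,"wz":0},{"grip":0,"dx":0,"dy":0,"dz":0,"wx":0,"wy":0,"wz":0}]' >/dev/null; python3 u.py; for i in 1 2 3 4 5; do python3 -m pendant '[{"grip":0,"dx":0,"dy":0.8,"dz":0,"wx":0,"wy":0,"wz":0},{"grip":0,"dx":0,"dy":0,"dz":0,"wx":0,"wy":0,"wz":0}]' >/dev/null; python3 u.py; done; python3 - <<'E'
from h import *
a=get_image("scene")
cv2.imwrite("pics/f.png",cv2.resize(a["image"][140:220,220:320,::-1],None,fx=6,fy=6,interpolation=2))
E
```

```text
unit tcp x -84.8 y -17.7 z 182.8 yaw 178.9  F -1.8 -0.5 -2.5 Tz -0.01 w 12.5 t 13.13
unit tcp x -84.8 y -17.1 z 182.7 yaw 178.8  F -1.0 -1.0 -1.7 Tz -0.08 w 13.1 t 13.30
unit tcp x -84.9 y -16.4 z 182.7 yaw 178.8  F -0.1 0.7 -2.0 Tz -0.03 w 12.9 t 13.47
unit tcp x -84.9 y -15.7 z 182.7 yaw 178.8  F -0.1 -0.5 -1.8 Tz -0.09 w 12.6 t 13.63
unit tcp x -85.0 y -15.0 z 182.6 yaw 178.8  F 0.5 -0.7 -1.0 Tz -0.05 w 12.7 t 13.80
unit tcp x -85.2 y -14.2 z 182.6 yaw 178.8  F 1.0 -0.5 -1.1 Tz -0.09 w 12.7 t 13.97
```

View pics/f.png

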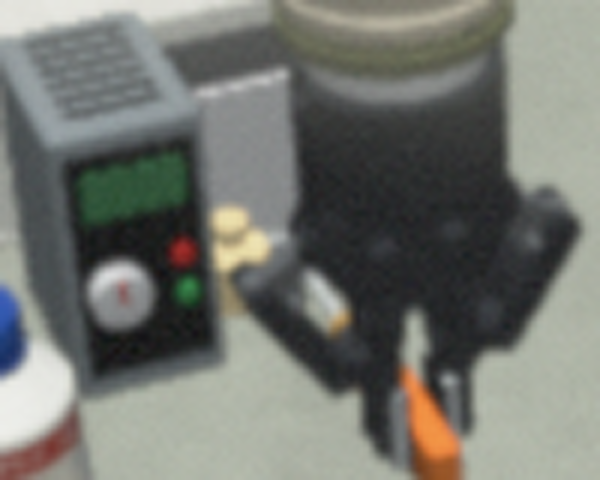

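The crop shows the weight upright with its knob top at (231,216), about one camera pixel or less from where it was. The arm hides the tip. I'll go on by feel.

```bash
for i in 1 2 3 4 5 6 7; do python3 -m pendant '[{"grip":0,"dx":0,"dy":0.8,"dz":0,"wx":0,"wy":0,"wz":0},{"grip":0,"dx":0,"dy":0,"dz":0,"wx":0,"wy":0,"wz":0}]' >/dev/null; python3 u.py; done
```

```text
unit tcp x -85.3 y -13.5 z 182.5 yaw 178.8  F 1.8 0.0 -1.9 Tz -0.05 w 12.9 t 14.18
unit tcp x -85.3 y -12.6 z 182.5 yaw 178.8  F 1.7 -0.4 -1.7 Tz -0.04 w 13.0 t 14.35
unit tcp x -85.3 y -11.8 z 182.5 yaw 178.8  F 0.8 -0.2 -0.3 Tz -0.09 w 12.6 t 14.52
unit tcp x -85.3 y -11.0 z 182.5 yaw 178.8  F 1.5 -0.7 -1.2 Tz -0.09 w 12.7 t 14.68
unit tcp x -85.3 y -10.2 z 182.5 yaw 178.8  F 0.7 -0.6 -1.1 Tz -0.08 w 12.7 t 14.85
unit tcp x -85.3 y -9.4 z 182.5 yaw 178.8  F -0.1 0.1 -1.6 Tz -0.09 w 13.0 t 15.02
unit tcp x -85.3 y -8.6 z 182.5 yaw 178.8  F 0.7 -1.0 -1.8 Tz -0.05 w 12.7 t 15.18
```

```bash
for i in 1 2 3; do python3 -m pendant '[{"grip":0,"dx":0,"dy":0.8,"dz":0,"wx":0,"wy":0,"wz":0},{"grip":0,"dx":0,"dy":0,"dz":0,"wx":0,"wy":0,"wz":0}]' >/dev/null; python3 u.py; done; for i in 1 2 3 4; do python3 -m pendant '[{"grip":0,"dx":1,"dy":0,"dz":0,"wx":0,"wy":0,"wz":0},{"grip":0,"dx":1,"dy":0,"dz":0,"wx":0,"wy":0,"wz":0}]' >/dev/null; python3 u.py; done
python3 - <<'E'
from h import *
a=get_image("scene")
A=cv2.resize(a["image"][140:220,220:320,::-1],None,fx=6,fy=6,interpolation=2)
cv2.imwrite("pics/g.png",A)
i=cv2.imread("pics/f.png").astype(float);hs=lambda x:cv2.inRange(cv2.cvtColor(x,cv2.COLOR_BGR2HSV),(18,60,120),(32,200,255))
for x in (i.astype(np.uint8),A):
    m=hs(x);m[:, :200]=0;m[:,290:]=0;m[320:]=0;m[:195]=0;v,u=np.nonzero(m);print(len(u),u.mean(),v.mean(),v.min(),u.min(),u.max())
E
```

```text
unit tcp x -85.3 y -7.8 z 182.5 yaw 178.8  F 0.9 -0.4 -1.7 Tz -0.09 w 12.4 t 15.35
unit tcp x -85.3 y -7.0 z 182.5 yaw 178.8  F 1.6 -0.1 -0.8 Tz -0.10 w 12.8 t 15.52
unit tcp x -85.3 y -6.2 z 182.5 yaw 178.8  F 0.9 -0.6 -1.1 Tz -0.07 w 12.7 t 15.68
unit tcp x -87.3 y -6.3 z 182.6 yaw 178.8  F 1.2 -0.6 -1.5 Tz -0.00 w 12.8 t 15.85
unit tcp x -89.4 y -6.3 z 182.5 yaw 178.8  F 0.5 -0.1 -1.5 Tz 0.02 w 12.8 t 16.02
unit tcp x -91.4 y -6.3 z 182.5 yaw 178.8  F 0.6 -0.4 -1.9 Tz -0.08 w 12.6 t 16.18
unit tcp x -93.4 y -6.3 z 182.5 yaw 178.8  F -0.0 -0.1 -1.5 Tz -0.07 w 12.8 t 16.35
2843 234.41892367217727 250.08195568061907 209 212 268
2582 238.3439194422928 252.13671572424477 220 214 271
```

The weight is following: its knob has moved down about 2 camera pixels after 8 mm of pull. I'll keep drawing it slowly.

```bash
for i in 1 2 3; do python3 -m pendant '[{"grip":0,"dx":1.5,"dy":0,"dz":0,"wx":0,"wy":0,"wz":0},{"grip":0,"dx":1.5,"dy":0,"dz":0,"wx":0,"wy":0,"wz":0},{"grip":0,"dx":1.5,"dy":0,"dz":0,"wx":0,"wy":0,"wz":0},{"grip":0,"dx":1.5,"dy":0,"dz":0,"wx":0,"wy":0,"wz":0},{"grip":0,"dx":1.5,"dy":0,"dz":0,"wx":0,"wy":0,"wz":0},{"grip":0,"dx":1.5,"dy":0,"dz":0,"wx":0,"wy":0,"wz":0},{"grip":0,"dx":1.5,"dy":0,"dz":0,"wx":0,"wy":0,"wz":0},{"grip":0,"dx":1.5,"dy":0,"dz":0,"wx":0,"wy":0,"wz":0}]' >/dev/null; python3 u.py; done
python3 - <<'E'
from h import *
a=get_image("scene")
A=cv2.resize(a["image"][140:220,220:320,::-1],None,fx=6,fy=6,interpolation=2)
cv2.imwrite("pics/g2.png",A)
E
```

```text
unit tcp x -105.5 y -6.3 z 182.5 yaw 178.8  F 1.6 -0.3 -1.0 Tz 0.00 w 12.9 t 17.07
unit tcp x -117.4 y -6.4 z 182.5 yaw 178.8  F 0.7 -0.6 -1.8 Tz -0.00 w 12.4 t 17.73
unit tcp x -129.5 y -6.4 z 182.5 yaw 178.8  F 1.8 -0.1 -0.9 Tz -0.01 w 12.7 t 18.40
```

View pics/g2.png

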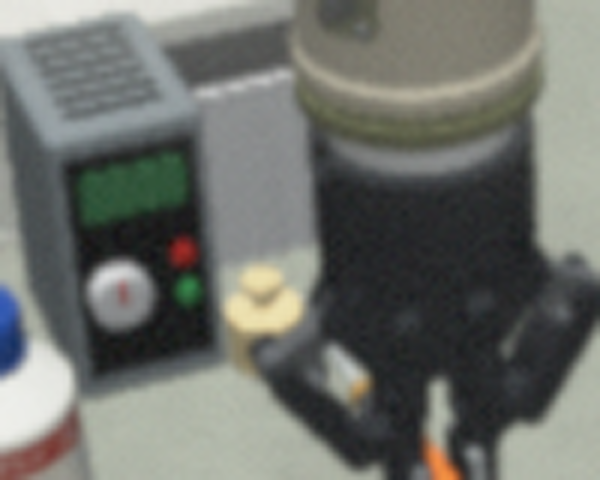

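The crop shows the weight upright near the channel mouth, knob at (263,280). Another 36 mm should do.

```bash
for i in 1 2 3; do python3 -m pendant '[{"grip":0,"dx":1.5,"dy":0,"dz":0,"wx":0,"wy":0,"wz":0},{"grip":0,"dx":1.5,"dy":0,"dz":0,"wx":0,"wy":0,"wz":0},{"grip":0,"dx":1.5,"dy":0,"dz":0,"wx":0,"wy":0,"wz":0},{"grip":0,"dx":1.5,"dy":0,"dz":0,"wx":0,"wy":0,"wz":0},{"grip":0,"dx":1.5,"dy":0,"dz":0,"wx":0,"wy":0,"wz":0},{"grip":0,"dx":1.5,"dy":0,"dz":0,"wx":0,"wy":0,"wz":0},{"grip":0,"dx":1.5,"dy":0,"dz":0,"wx":0,"wy":0,"wz":0},{"grip":0,"dx":1.5,"dy":0,"dz":0,"wx":0,"wy":0,"wz":0}]' >/dev/null; python3 u.py; done
python3 - <<'E'
from h import *
a=get_image("scene")
hs=cv2.cvtColor(a["image"],cv2.COLOR_RGB2HSV);m=cv2.inRange(hs,(18,60,120),(32,200,255));m[:150]=0;m[230:]=0;m[:,:250]=0;m[:,285:]=0
n,l,st,ce=cv2.connectedComponentsWithStats(m);i=1+st[1:,4].argmax();print(st[i],ce[i])
v=st[i,1];u=np.nonzero(l[v+2]==i)[0].mean();p=onz(a,u,v+2,40);q=pt(a,u,v+2);print(p,q,p[:2]-U0,q[:2]-U0)
E
```

```text
unit tcp x -141.5 y -6.4 z 182.5 yaw 178.8  F 1.6 0.7 -1.2 Tz 0.02 w 12.9 t 19.12
unit tcp x -153.4 y -6.4 z 182.5 yaw 178.8  F 1.2 -0.5 -1.7 Tz -0.03 w 12.7 t 19.78
unit tcp x -165.4 y -6.5 z 182.5 yaw 178.8  F 1.5 0.3 -0.5 Tz -0.03 w 12.5 t 20.45
[263 193  12  17 126] [268.11904762 200.38095238]
[584.72486167 110.99888166  40.        ] [587.34816027 110.18286819  37.99536894] [-31.27513833  16.59888166] [-28.65183973  15.78286819]
```

```bash
python3 -m pendant '[{"grip":0,"dx":-1.5,"dy":0,"dz":0,"wx":0,"wy":0,"wz":0},{"grip":0,"dx":-1.5,"dy":0,"dz":0,"wx":0,"wy":0,"wz":0},{"grip":0,"dx":0,"dy":0,"dz":0,"wx":0,"wy":0,"wz":0},{"grip":0,"dx":0,"dy":-4,"dz":0,"wx":0,"wy":0,"wz":0},{"grip":0,"dx":0,"dy":-8,"dz":0,"wx":0,"wy":0,"wz":0},{"grip":0,"dx":0,"dy":-10,"dz":0,"wx":0,"wy":0,"wz":0},{"grip":0,"dx":0,"dy":-12,"dz":0,"wx":0,"wy":0,"wz":0},{"grip":0,"dx":0,"dy":-12,"dz":0,"wx":0,"wy":0,"wz":0}]' ; python3 u.py; python3 -m pendant '[{"grip":0,"dx":0,"dy":0,"dz":-10,"wx":0,"wy":0,"wz":0},{"grip":0,"dx":0,"dy":0,"dz":-25,"wx":0,"wy":0,"wz":0},{"grip":0,"dx":0,"dy":0,"dz":-25,"wx":0,"wy":0,"wz":0},{"grip":0,"dx":0,"dy":0,"dz":-25,"wx":0,"wy":0,"wz":0},{"grip":0,"dx":0,"dy":0,"dz":-23,"wx":0,"wy":0,"wz":0},{"grip":0,"dx":0,"dy":0,"dz":0,"wx":0,"wy":0,"wz":0}]' >/dev/null; python3 -c "
from h import *
to(460,-284,290,131.1)"
```

```text
time_s: 21.17
tcp_pos: [452.4, 44.0, 182.5]
eef_rot: [[-1.0, 0.021, -0.0], [0.021, 1.0, -0.001], [0.0, -0.001, -1.0]]
force: [-0.5, -0.0, -1.4]
gripper_width: 12.7
finger_force: 59.0
unit tcp x -162.4 y -54.1 z 182.5 yaw 178.8  F -0.5 -0.0 -1.4 Tz -0.06 w 12.7 t 21.17
shift [ -14.6 -328.     3.7] yaw 178.7 wz 47.6 j7 33.0
```

```bash
python3 -m pendant '[{"grip":0,"dx":-2,"dy":-40,"dz":0,"wx":0,"wy":0,"wz":0},{"grip":0,"dx":-2,"dy":-40,"dz":0,"wx":0,"wy":0,"wz":0},{"grip":0,"dx":-2,"dy":-40,"dz":0,"wx":0,"wy":0,"wz":0},{"grip":0,"dx":-2,"dy":-40,"dz":0,"wx":0,"wy":0,"wz":0},{"grip":0,"dx":-2,"dy":-40,"dz":0,"wx":0,"wy":0,"wz":0},{"grip":0,"dx":-2,"dy":-40,"dz":0,"wx":0,"wy":0,"wz":0},{"grip":0,"dx":-2,"dy":-40,"dz":0,"wx":0,"wy":0,"wz":0},{"grip":0,"dx":-1,"dy":-40,"dz":0,"wx":0,"wy":0,"wz":0}]' >/dev/null;  python3 -m pendant '[{"grip":0,"dx":0,"dy":-8,"dz":0,"wx":0,"wy":0,"wz":6},{"grip":0,"dx":0,"dy":0,"dz":0,"wx":0,"wy":0,"wz":6},{"grip":0,"dx":0,"dy":0,"dz":0,"wx":0,"wy":0,"wz":6},{"grip":0,"dx":0,"dy":0,"dz":0,"wx":0,"wy":0,"wz":6},{"grip":0,"dx":0,"dy":0,"dz":0,"wx":0,"wy":0,"wz":6},{"grip":0,"dx":0,"dy":0,"dz":0,"wx":0,"wy":0,"wz":6},{"grip":0,"dx":0,"dy":0,"dz":0,"wx":0,"wy":0,"wz":6},{"grip":0,"dx":0,"dy":0,"dz":0,"wx":0,"wy":0,"wz":5.6}]' >/dev/null; python3 -c "
from h import *
to(460,-284,180.6,131.1)"
```

```text
shift [ -0.6   0.3 109. ] yaw 130.8 wz -0.3 j7 37.0
```

```bash
python3 -m pendant '[{"grip":0,"dx":0,"dy":0,"dz":25,"wx":0,"wy":0,"wz":0},{"grip":0,"dx":0,"dy":0,"dz":25,"wx":0,"wy":0,"wz":0},{"grip":0,"dx":0,"dy":0,"dz":25,"wx":0,"wy":0,"wz":0},{"grip":0,"dx":0,"dy":0,"dz":20,"wx":0,"wy":0,"wz":0},{"grip":0,"dx":0,"dy":0,"dz":10,"wx":0,"wy":0,"wz":0},{"grip":0,"dx":0,"dy":0,"dz":3.5,"wx":0,"wy":0,"wz":0},{"grip":0,"dx":0,"dy":0,"dz":0,"wx":0,"wy":0,"wz":0},{"grip":0,"dx":0,"dy":0,"dz":0,"wx":0,"wy":0,"wz":0}]'
```

```text
time_s: 23.67
tcp_pos: [460.6, -282.9, 182.3]
eef_rot: [[-0.659, 0.753, 0.0], [0.753, 0.659, -0.0], [-0.0, -0.0, -1.0]]
force: [0.2, -0.1, -1.1]
gripper_width: 12.7
finger_force: 59.1
```

```bash
python3 -m pendant '[{"grip":0,"dx":0,"dy":0,"dz":1,"wx":0,"wy":0,"wz":0},{"grip":0,"dx":0,"dy":0,"dz":0.8,"wx":0,"wy":0,"wz":0},{"grip":0,"dx":0,"dy":0,"dz":0,"wx":0,"wy":0,"wz":0}]'; python3 -m pendant '[{"grip":0.4,"dx":0,"dy":0,"dz":0,"wx":0,"wy":0,"wz":0},{"grip":0.6,"dx":0,"dy":0,"dz":0,"wx":0,"wy":0,"wz":0},{"grip":1,"dx":0,"dy":0,"dz":0,"wx":0,"wy":0,"wz":0},{"grip":1,"dx":0,"dy":0,"dz":0,"wx":0,"wy":0,"wz":0},{"grip":1,"dx":0,"dy":0,"dz":0,"wx":0,"wy":0,"wz":0},{"grip":1,"dx":0,"dy":0,"dz":0,"wx":0,"wy":0,"wz":0},{"grip":1,"dx":0,"dy":0,"dz":0,"wx":0,"wy":0,"wz":0},{"grip":1,"dx":0,"dy":0,"dz":0,"wx":0,"wy":0,"wz":0}]'; python3 -m pendant '[{"grip":1,"dx":0,"dy":0,"dz":-20,"wx":0,"wy":0,"wz":0},{"grip":1,"dx":0,"dy":0,"dz":-30,"wx":0,"wy":0,"wz":0},{"grip":1,"dx":0,"dy":0,"dz":-30,"wx":0,"wy":0,"wz":0},{"grip":1,"dx":0,"dy":0,"dz":-30,"wx":0,"wy":0,"wz":0},{"grip":1,"dx":0,"dy":0,"dz":-30,"wx":0,"wy":0,"wz":0},{"grip":1,"dx":0,"dy":0,"dz":0,"wx":0,"wy":0,"wz":0},{"grip":1,"dx":0,"dy":0,"dz":0,"wx":0,"wy":0,"wz":0}]'
python3 - <<'E'
from h import *
a=get_image("top");w=get_image("wrist")
A=cv2.resize(a["image"][130:280,190:470,::-1],None,fx=2.8,fy=2.8,interpolation=2)
B=cv2.resize(w["image"][:,:,::-1],(256,160))
A[-160:,-256:]=B
cv2.imwrite("pics/z.png",A)
hs=cv2.cvtColor(a["image"],cv2.COLOR_RGB2HSV);m=cv2.inRange(hs,(18,60,120),(32,200,255));m[:150]=0;m[210:]=0;m[:,:250]=0;m[:,300:]=0
v,u=np.nonzero(m);print(len(u));p=onz(a,u.mean(),v.mean(),28);print(p)
v,u=np.nonzero(cv2.inRange(cv2.cvtColor(w["image"],cv2.COLOR_RGB2HSV),(8,150,120),(25,255,255)));print(onz(w,u.mean(),v.mean(),28),pt(w,u.mean(),v.mean()))
E
```

```text
time_s: 23.92
tcp_pos: [460.8, -282.9, 180.7]
eef_rot: [[-0.658, 0.753, 0.001], [0.753, 0.658, -0.001], [-0.001, 0.0, -1.0]]
force: [0.1, -0.6, -1.4]
gripper_width: 12.5
finger_force: 59.1
time_s: 24.58
tcp_pos: [460.7, -282.6, 180.2]
eef_rot: [[-0.659, 0.752, -0.0], [0.752, 0.659, 0.0], [0.0, -0.0, -1.0]]
force: [-0.2, -0.6, -0.4]
gripper_width: 85.2
finger_force: 0.0
time_s: 25.17
tcp_pos: [460.8, -282.9, 321.8]
eef_rot: [[-0.658, 0.753, 0.003], [0.753, 0.658, -0.002], [-0.003, 0.001, -1.0]]
force: [-0.2, -0.2, -0.8]
gripper_width: 85.6
finger_force: 0.0
102
[584.22672467 108.55583111  28.        ]
[ 466.68813405 -289.32869596   28.        ] [ 466.93275109 -289.60766444   26.91488737]
```

View pics/z.png

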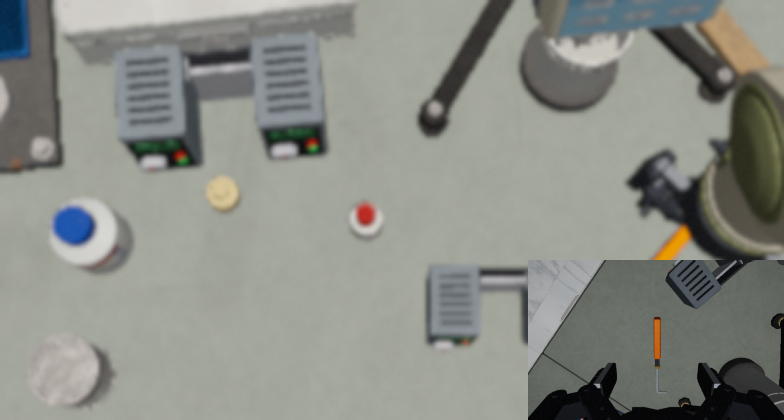

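The final view shows the weight standing clear in front of the housings at (222,193) and the bottles and tin where they were. The wrist inset shows the hook lying flat and released at (657,350). I'm handing it in.

```bash
python3 -c "
from bench import *
print(sign_off())"
```

```text
the job is handed in; nothing more can be done
None
```

I drew the weight out upright to about 30 mm in front of the housings, laid the hook back flat about 0.4 m away, left the bottles and tin where they stood, and handed the job in; no verdict came back.

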